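Put the seasonings away in the caddy

ROBOT

A 7-joint arm with a two-finger parallel gripper is mounted at the origin on a cart in front of the work surface, level with it; the furniture and walls round the work are solid. World frame = base frame: x ahead of the robot, y to its left, z up, the work surface at z = 0. Lengths are in m, angles in rad, forces in N, time in s.
With the tool pointing down it reaches from about 0.4 to 0.85 m from the base axis. Payload 10.4 kg.
Tool frame: the origin (TCP) lies at the very end of the fingers, on their centre line; the grasp point (between the pads) lies 19 mm behind it; z points along the fingers, y is the line along which they close (so a half turn about z gives the same grasp; the last joint's range is limited). The gripper opens to 85 mm and grips with 20 to 120 N. Pads are 22 mm wide; open, the fingers measure 114 mm over their backs; the gripper's body (76 mm by 85 mm) begins 54 mm behind the grasp point. The pads swing forward as they close: fully open they stand 13 mm farther back than shut.
Start: joints at [-1.346, 0.332, -0.065, 1.46, 0.022, 1.35, -0.088], TCP at [0.153, 0.606, 0.231] pointing down, gripper open.
Joint ranges: [-2.6, 2.6], [-0.5, 2.12], [-1.47, 1.34], [0.16, 2.42], [-1.27, 4.41], [0.06, 2.06], [-2.6, 2.6]. Speed limits (rad/s): [2.22, 2.22, 2.79, 2.79, 3.14, 3.14, 3.14].

INTERFACE

Orientations are given as a unit quaternion [x, y, z, w].
In Python, from workcell import manip, optics gives the robot as it stands.
- The arm moves only by the tool jog_arm, never from a script. Its arguments are lists of equal length, an entry for each row: "dr": the turn, a rotation vector about the tool's x, y, z normalised to -1 to 1, where 1 is 4 degrees, a list of three; "translation": the shift along the tool's x, y, z normalised to -1 to 1, where 1 is 0.025 m, a list of three; "jaw": the opening, from 0 (shut) to 1 (fully open). A call has 1 to 10 rows; each row shifts and turns the commanded pose from where the row before left it, along the tool's axes as they then stand; what a row does not reach is not made up. A row lasts 1/10 s, in which the tool goes at most 50 mm and 8.59 degrees, less where a joint would pass 70% of its speed; a pose out of reach is approached as far as the arm can. A call with a number of a shift or a turn outside -1 to 1 is refused whole. A call with a gripper value outside its range is refused whole. The fingers move at their own pace and stop on an object; "squeeze" is the grip in N (left out, the last holds). Time passes only in rows, so rows that do not move let the fingers close. It gives the time, the measured TCP pose, the force, the opening and the grip force at its end, in the units of the state.
- manip.get_obs(): the state, without advancing time (a new reading comes with each control period).
- optics.camera(name): name is "scene" or "top"; returns a dict with "color" (420x560x3 uint8, red, green, blue), "mtx" (3x3 intrinsics, pixels), "R" (3x3) and "t" (3): a world point X has camera coordinates R X + t. Camera axes: x right, y down, z forward; pixel columns grow to the right and rows downward; lengths in m; the calibration is good to about 2 mm. A picture is of the moment at which its call begins. There is no depth.
- manip.hand_in(): hands the job in; it is judged then, once.
The state is a dict: "clock": time; "joint_pos": joint angles; "joint_velocities": joint speeds; "tau": joint torques, N m; "position": TCP position; "ee_rot": TCP orientation; "ft_force": force on the tool from outside, world axes, zero at the start; "torque": the same for the moment, N m; "grip_width": opening from 0.0 (shut) to 1.0 (fully open); "grasp_force": force on a finger pad.
Only numpy, scipy, OpenCV 4.12 (cv2) and the standard library are available. Lean on these libraries where they do the work, as an engineer would, in place of code of your own. Each camera call takes 0.05 s, during which the arm holds its last target. There are 200 camera calls.

TASK

From the group of things standing on the worktop between the hob and the wooden caddy, put the four seasonings away in the caddy, upright and one to a compartment: the two small slim bottles (vinegar and dark sauce) in the two back compartments, along the high back board, and the two slim spice jars in the two front ones. They are glass, so set them down without dropping them, and leave the squat mustard jar and the pepper mill standing where they are.

Things in the scene. Friction and masses are not known exactly. Their poses are not given: they have to be found in the camera images.
- caddy: Low square pale beech caddy, 170 x 170 mm, fixed, at any yaw. Origin: centre of its underside. Four open compartments 76 x 76 mm inside, centres at x, y = +-41 mm in its frame. Floor 8 mm thick; walls 6 mm thick, 32 mm high. Its +x side is the high back board (90 mm, with a hand slot): compartments at x = +41 mm are the back ones, at x = -41 mm the front ones.
- vinegar_bottle: Small slim clear glass bottle with pale brown vinegar in it and a red cap, 44 mm across, 158 mm tall, 0.2 kg. Stands upright; origin at the centre of its underside, z up; round. Body straight below, tapering to a neck; the cap is 23 mm across and takes up the top 14 mm (z 144 to 158 mm), a good place to grip.
- sauce_bottle: Small slim clear glass bottle with dark sauce in it and a black cap, 48 mm across, 178 mm tall, 0.22 kg. Stands upright; origin at the centre of its underside, z up; round. Body straight below, tapering to a neck; the cap is 25 mm across and takes up the top 14 mm (z 164 to 178 mm), a good place to grip.
- spice_jar_a: Slim spice jar with a green label and a red cap, 45 mm across, 106 mm tall, 0.11 kg. Stands upright; origin at the centre of its underside, z up; round. The cap is 45 mm across and takes up the top 21 mm (z 85 to 106 mm); the glass below is 42 mm across.
- spice_jar_b: Slim spice jar of the same shape and size with a brown label and a red cap, 45 mm across, 106 mm tall, 0.11 kg. Stands upright; origin at the centre of its underside, z up; round. The cap is 45 mm across and takes up the top 21 mm (z 85 to 106 mm); the glass below is 42 mm across.
- mustard_jar: Bystander: squat round mustard jar with a red lid, clearly wider and lower than the spice jars: 62 mm across, 86 mm tall. Loose; to be left alone. Origin at the centre of its underside.
- pepper_mill: Bystander: turned brown wooden pepper mill with a small metal knob on top, 58 mm across, 160 mm tall. Loose; to be left alone. Origin at the centre of its underside.
Mind the look-alikes: they are no part of the job. What is shaped like the vinegar_bottle but orange or yellow is not meant. What is shaped like the sauce_bottle but blue is not meant.

How it is judged:
At the end, for the whole second after the job is handed in: Bottles in the two back, spice jars in the two front compartments, one each: foot within 20 mm of its centre in caddy x and y (anywhere inside the walls), origin under 14 mm, upright to 0.1 rad, under 0.02 m/s. Mustard jar and mill within 25 mm of their start, upright to 0.15 rad ((((x of vinegar_bottle in the frame of caddy between 0.021 and 0.061 m and y of vinegar_bottle in the frame of caddy between 0.021 and 0.061 m) and (x of sauce_bottle in the frame of caddy between 0.021 and 0.061 m and y of sauce_bottle in the frame of caddy between -0.061 and -0.021 m)) or ((x of vinegar_bottle in the frame of caddy between 0.021 and 0.061 m and y of vinegar_bottle in the frame of caddy between -0.061 and -0.021 m) and (x of sauce_bottle in the frame of caddy between 0.021 and 0.061 m and y of sauce_bottle in the frame of caddy between 0.021 and 0.061 m))) and (((x of spice_jar_a in the frame of caddy between -0.061 and -0.021 m and y of spice_jar_a in the frame of caddy between 0.021 and 0.061 m) and (x of spice_jar_b in the frame of caddy between -0.061 and -0.021 m and y of spice_jar_b in the frame of caddy between -0.061 and -0.021 m)) or ((x of spice_jar_a in the frame of caddy between -0.061 and -0.021 m and y of spice_jar_a in the frame of caddy between -0.061 and -0.021 m) and (x of spice_jar_b in the frame of caddy between -0.061 and -0.021 m and y of spice_jar_b in the frame of caddy between 0.021 and 0.061 m))) and height (world z) of each of vinegar_bottle, sauce_bottle, spice_jar_a, spice_jar_b below 0.014 m and angle between each of vinegar_bottle, sauce_bottle, spice_jar_a, spice_jar_b's own z axis and vertical below 0.1 rad and linear speed of each of vinegar_bottle, sauce_bottle, spice_jar_a, spice_jar_b below 0.02 m/s and distance of each of mustard_jar, pepper_mill from where it was at the start of the episode below 0.025 m and angle between each of mustard_jar, pepper_mill's own z axis and vertical below 0.15 rad); the robot touches nothing.
It fails at once if the mustard jar or the pepper mill is pushed away or tipped (distance of any of mustard_jar, pepper_mill from where it was at the start of the episode above 0.03 m or angle between any of mustard_jar, pepper_mill's own z axis and vertical above 0.3 rad).
It fails at once if a bottle or spice jar is dropped (it falls unheld with its foot more than 45 mm above the worktop) ((height (world z) of vinegar_bottle above 0.045 m and linear speed of vinegar_bottle above 0.35 m/s and contact force between the fingers and vinegar_bottle below 0.02 N) or (height (world z) of sauce_bottle above 0.045 m and linear speed of sauce_bottle above 0.35 m/s and contact force between the fingers and sauce_bottle below 0.02 N) or (height (world z) of spice_jar_a above 0.045 m and linear speed of spice_jar_a above 0.35 m/s and contact force between the fingers and spice_jar_a below 0.02 N) or (height (world z) of spice_jar_b above 0.045 m and linear speed of spice_jar_b above 0.35 m/s and contact force between the fingers and spice_jar_b below 0.02 N)).
It also fails if it takes over 91 s, if anything falls off the work surface, if the arm or the gripper's body presses on something with over 40 N, if the wrist force passes 120 N, or if a joint passes its speed limit or range.

## Working session

There is one attempt and no reset: what is moved stays moved. The work goes in short steps, Python scripts to look and compute and a tool call to move; the robot and the scene stay as the last step left them, time stands still between calls to the robot, and variables do not carry over. Pictures are saved under pics/ and viewed, at most 14 in all, crops included, and the job is handed in when it is done.

Besides the shell and the picture viewer there is one more tool, called after "Request:" in YAML: its name, and indented under it one key for each argument. jog_arm: Moves the arm, as the interface text tells. Scaled input: -1 to 1 covers 0.025 m each way for a shift and 4 degrees each way for a turn. Its arguments: {"type":"object","properties":{"dr":{"type":"array","items":{"type":"array","items":{"type":"number"}}},"translation":{"type":"array","items":{"type":"array","items":{"type":"number"}}},"jaw":{"type":"array","items":{"type":"number"}},"squeeze":{"type":"number"}},"required":["dr","translation","jaw"]}

```bash
mkdir -p pics; cat > h.py <<'E'
import numpy as np, cv2
from workcell import manip, optics
def snap(n,tag):
    c=optics.camera(n); cv2.imwrite(f'pics/{tag}.png',cv2.cvtColor(c['color'],cv2.COLOR_RGB2BGR))
    np.savez(f'{tag}.npz',**{k:np.array(c[k]) for k in('color','mtx','R','t')}); return c
def ray(c,u,v,z):
    d=c['R'].T@np.linalg.inv(c['mtx'])@np.array([u,v,1.]); o=-c['R'].T@c['t']
    return (o+d*(z-o[2])/d[2])
def proj(c,X):
    p=c['mtx']@(c['R']@np.array(X,float)+c['t']); return p[:2]/p[2]
E
python3 - <<'E'
from h import *
for n in('scene','top'):
    c=snap(n,n+'0'); print(n,-c['R'].T@c['t'],c['mtx'][0,0],c['R'][2])
print(manip.get_obs())
E
```

```text
scene [-0.32199322 -0.43337164  0.83116384] 536.5855497059575 [ 0.68650997  0.36530458 -0.62869438]
top [0.4256191  0.02494301 0.87307795] 379.25275680911943 [ 0.13566583  0.01209087 -0.99068087]
{'clock': 0.1, 'joint_pos': array([-1.34561212,  0.33278817, -0.06472725,  1.46081872,  0.02160633,
        1.34986875, -0.08853859]), 'joint_velocities': array([-8.43735460e-05,  1.88170136e-05, -7.21119552e-04, -2.72013908e-03,
        1.97245883e-03,  1.32707813e-05, -3.42612283e-05]), 'tau': array([ 8.45949089e-04, -6.26747775e+01,  4.87168925e-02, -3.92433286e+01,
        1.62236346e-02,  6.84803235e-03, -2.35718414e-05]), 'position': array([0.15319699, 0.60561586, 0.23062679]), 'ee_rot': array([ 1.23571925e-01,  9.92335441e-01, -5.91557453e-04, -4.91388512e-05]), 'ft_force': array([-0.88764163, -0.52402035, -0.55939176]), 'torque': array([ 0.00539779, -0.05048699,  0.03260192]), 'grasp_force': 0.0, 'grip_width': 0.9999351459613217}
```

View pics/scene0.png

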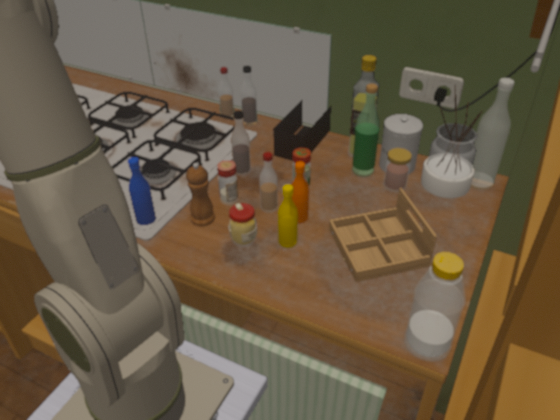

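View pics/top0.png

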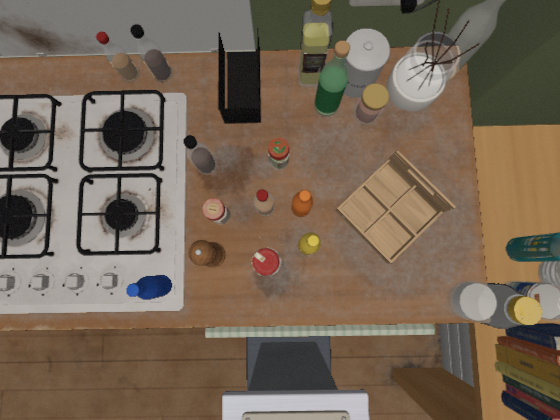

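The scene shows:
- **Sauce bottle:** black cap with dark body at top (190,143). It fits because it stands between the hob and the caddy. The one at (137,32) is behind the hob.
- **Vinegar:** red cap at (262,196). The one at (103,38) is behind the hob, so it isn't meant. Orange (302,203) and yellow (309,243) are look-alikes, and so is blue (150,288).
- **Spice jars:** (214,208) and (279,150).
- **Bystanders:** mustard at (265,262) and mill at (205,252).
- **Caddy:** around (395,207), with its back board to the upper right.

```bash
python3 - <<'E'
from h import *
a=cv2.imread('pics/scene0.png')[100:270,120:450]; b=cv2.imread('pics/top0.png')[120:290,170:460]
a=cv2.resize(a,(580,300),interpolation=3); b=cv2.resize(b,(512,300),interpolation=3)
o=np.zeros((600,580,3),np.uint8); o[:300]=a; o[300:,:512]=b; cv2.imwrite('pics/crop0.png',o)
for n in('scene','top'):
    c=dict(np.load(n+'0.npz')); h=cv2.cvtColor(c['color'],cv2.COLOR_RGB2HSV).astype(int); H,S,V=h[...,0],h[...,1],h[...,2]
    for nm,m in (('red',((H<6)|(H>172))&(S>150)&(V>90)),('blk',(V<45))):
        N,_,st,ce=cv2.connectedComponentsWithStats(m.astype(np.uint8))
        for i in range(1,N):
            x,y,w,hh,A=st[i]
            if 12<A<900 and x>120: print(n,nm,st[i],ce[i].round(1))
E
```

```text
scene red [264 153   8   7  44] [267.1 155.4]
scene red [294 157  13   4  28] [299.3 158.8]
scene red [219 170  10   6  42] [223.1 172.7]
scene red [230 204  24  17 293] [241.7 212.7]
scene blk [526  53   9   8  13] [530.   56.8]
scene blk [245  67   5   5  18] [246.9  69.1]
scene blk [435  88  12  18 121] [440.   94.8]
scene blk [235 112   8   6  38] [238.3 114.6]
scene blk [180 122  37  20 380] [197.4 130.9]
scene blk [351 128   4   5  13] [352.8 130.1]
scene blk [156 138  41  14 134] [175.3 144.8]
scene blk [143 156  24  17 222] [154.1 166. ]
top red [270 152  18   8  40] [278.8 156.4]
top red [257 190  11  11  97] [261.8 194.9]
top red [252 249  27  26 394] [266.5 262. ]
top blk [401   0  16  14 191] [407.8   5.7]
top blk [131  25  13  13 128] [136.9  30.9]
top blk [304  54  22   8  62] [316.1  55.5]
top blk [320  63   4   7  16] [321.4  65.2]
top blk [303  64  17   8  74] [309.9  68.8]
top blk [184 135  13  14 123] [189.9 141.6]
top blk [516 324  43  13 179] [539.3 329.1]
top blk [517 336  10   5  19] [521.4 337.7]
top blk [503 375  57  36 237] [531.8 392.9]
top blk [502 391  50  29 322] [525.  406.8]
```

View pics/crop0.png

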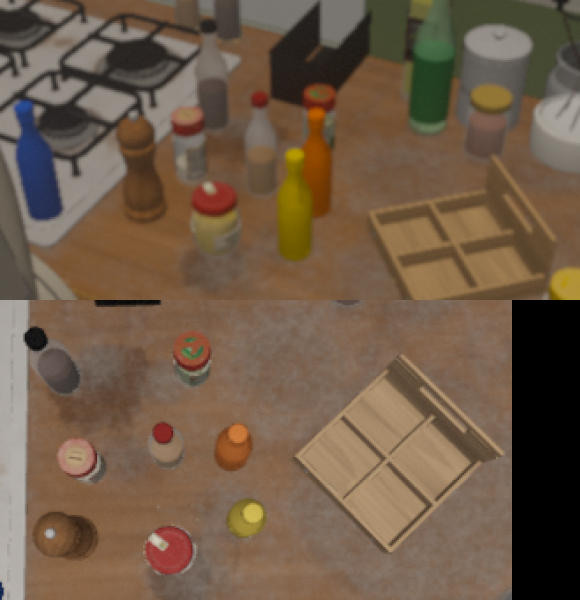

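```bash
python3 - <<'E'
from h import *
T=dict(np.load('top0.npz'));S=dict(np.load('scene0.npz'))
def tri(pt,ps):
    P=[c['mtx']@np.c_[c['R'],c['t']] for c in(T,S)]
    X=cv2.triangulatePoints(P[0],P[1],np.array(pt,float),np.array(ps,float)).ravel(); return (X[:3]/X[3]).round(4)
for n,pt,ps,z in (('sauce',(190,141.6),(238.3,114.6),.171),('vin',(261.9,195),(266.9,156),.151),('jarA',(279.3,149.4),(302,152.1),.106),('jarB',(214.2,208.3),(226.4,165.2),.106),('must',(266,262),(241.7,211),.086)):
    print(n,tri(pt,ps),ray(T,*pt,z).round(4)[:2],ray(S,*ps,z).round(4)[:2])
for n,p,z in(('orange',(304.5,197),.158),('yellow',(313,241),.158),('millknob',(198,253),.16)): print(n,ray(T,*p,z)[:2].round(3))
for n,p in(('L',(337.6,208.9)),('B',(390.8,261.6))): print(n,ray(T,*p,.032))
b=cv2.imread('pics/top0.png')[140:270,325:465]; cv2.imwrite('pics/cad.png',cv2.resize(b,(640,594),interpolation=2))
E
```

```text
sauce [0.6651 0.1949 0.1729] [0.6666 0.1941] [0.6676 0.1974]
vin [0.5614 0.0596 0.1534] [0.5628 0.0581] [0.5639 0.0621]
jarA [0.6655 0.0219 0.1131] [0.6674 0.0224] [0.6755 0.0261]
jarB [0.5444 0.1601 0.1076] [0.5458 0.1585] [0.5458 0.1624]
must [0.4341 0.0556 0.0878] [0.4347 0.0547] [0.4357 0.0573]
orange [ 0.556 -0.024]
yellow [ 0.471 -0.037]
millknob [0.453 0.179]
L [ 0.55005424 -0.10540154  0.032     ]
B [ 0.43083101 -0.2167907   0.032     ]
```

View pics/cad.png

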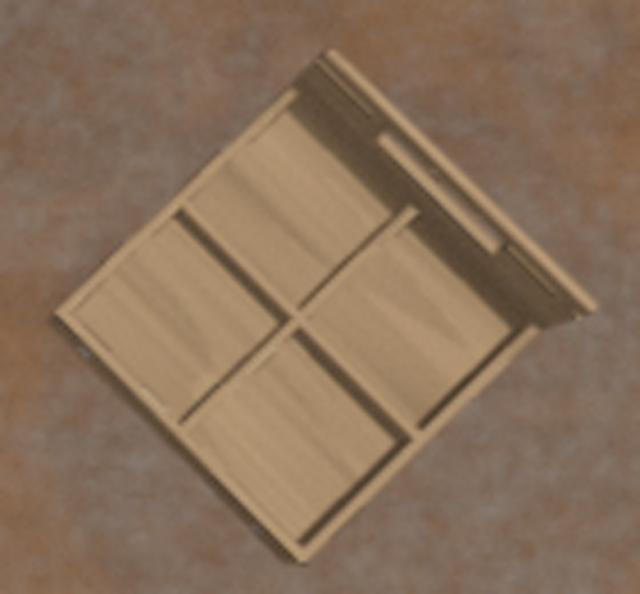

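The crop shows the caddy's front corners at crop (57,315) and (302,560), the divider crossing at (294,320), and the tops of the back board at (330,50) and (597,308). Next I'll work out its pose and the compartment targets.

```bash
python3 - <<'E'
from h import *
from scipy.spatial.transform import Rotation as Ro
T=dict(np.load('top0.npz'))
f=lambda u,v,z: ray(T,325+u/4.571,140+v/4.571,z)[:2]
L,B,C=f(57,315,.032),f(302,560,.032),f(294,320,.032)
P,Q=f(330,50,.09),f(597,308,.09)
print(L,B,C,P,Q,np.linalg.norm(L-B),np.linalg.norm(P-Q))
src=np.array([[-.085,.085],[-.085,-.085],[0,0],[.085,.085],[.085,-.085]]);dst=np.array([L,B,C,P,Q])
R,_=Ro.align_vectors(np.c_[dst-dst.mean(0),np.zeros(5)],np.c_[src-src.mean(0),np.zeros(5)])
R=R.as_matrix()[:2,:2];t=dst.mean(0)-R@src.mean(0)
print('yaw',np.degrees(np.arctan2(R[1,0],R[0,0])),'c',t,'res',(dst-(src@R.T+t)).round(4).tolist())
for x in(.041,-.041):
  for y in(.041,-.041): print(x,y,(R@[x,y]+t).round(4))
o=manip.get_obs(); print(Ro.from_quat(o['ee_rot']).as_matrix().round(3))
E
```

```text
[ 0.5500318  -0.10511006] [ 0.42884008 -0.21725641] [ 0.5450601  -0.22043041] [ 0.66305845 -0.22776725] [ 0.53935918 -0.34072176] 0.165118859802433 0.16751187746036642
yaw -47.58157492233713 c [ 0.54526992 -0.22225718] res [[-0.0007, -0.0029], [0.0037, -0.0004], [-0.0002, 0.0018], [-0.0023, -0.0001], [-0.0005, 0.0016]]
0.041 0.041 [ 0.6032 -0.2249]
0.041 -0.041 [ 0.5427 -0.2802]
-0.041 0.041 [ 0.5479 -0.1643]
-0.041 -0.041 [ 0.4873 -0.2196]
[[-0.969  0.245 -0.   ]
 [ 0.245  0.969 -0.001]
 [-0.    -0.001 -1.   ]]
```

Request:
jog_arm:
  dr:
    - [0,0,-0.9]
    - [0,0,-0.9]
    - [0,0,-0.9]
    - [0,0,-0.85]
    - [0,0,0]
  translation:
    - [0,0,-0.9]
    - [0,0,-0.9]
    - [0,0,-0.9]
    - [0,0,-0.9]
    - [0,0,0]
  jaw: [0.5,0.5,0.5,0.5,0.5]
  squeeze: 35

```text
clock: 0.6
position: [0.1535, 0.6068, 0.3244]
ee_rot: [-0.001, 1.0, 0.002, 0.0]
ft_force: [-0.1, -0.1, -0.9]
grip_width: 0.499
grasp_force: 0.0
```

Request:
jog_arm:
  dr:
    - [0,0,0]
    - [0,0,0]
    - [0,0,0]
    - [0,0,0]
    - [0,0,0]
    - [0,0,0]
    - [0,0,0]
    - [0,0,0]
    - [0,0,0]
    - [0,0,0]
  translation:
    - [-0.8,-1,0]
    - [-0.8,-1,0]
    - [-0.8,-1,0]
    - [-0.8,-1,0]
    - [-0.8,-1,0]
    - [-0.8,-1,0]
    - [-0.8,-1,0]
    - [-0.8,-1,0]
    - [-0.8,-1,0]
    - [-0.8,-1,0]
  jaw: [0.5,0.5,0.5,0.5,0.5,0.5,0.5,0.5,0.5,0.5]

```text
clock: 1.6
position: [0.3538, 0.3545, 0.3203]
ee_rot: [0.0, 1.0, -0.0, -0.0]
ft_force: [-0.3, -0.0, 0.3]
grip_width: 0.499
grasp_force: 0.0
```

Request:
jog_arm:
  dr:
    - [0,0,0]
    - [0,0,0]
    - [0,0,0]
    - [0,0,0]
    - [0,0,0]
    - [0,0,0]
    - [0,0,0]
    - [0,0,0]
    - [0,0,0]
    - [0,0,0]
  translation:
    - [-0.8,-1,0]
    - [-0.8,-1,0]
    - [-0.8,-1,0]
    - [-0.8,-1,0]
    - [-0.8,-1,0]
    - [-0.8,-1,0]
    - [-0.8,-1,0]
    - [-0.8,-1,0]
    - [-0.8,-1,0]
    - [-0.8,-1,0]
  jaw: [0.5,0.5,0.5,0.5,0.5,0.5,0.5,0.5,0.5,0.5]

```text
clock: 2.6
position: [0.5537, 0.1048, 0.3203]
ee_rot: [0.0, 1.0, -0.0, -0.001]
ft_force: [-0.1, 1.3, 0.2]
grip_width: 0.501
grasp_force: 0.0
```

Request:
jog_arm:
  dr:
    - [0,0,0]
    - [0,0,0]
    - [0,0,0]
    - [0,0,0]
    - [0,0,0]
    - [0,0,0]
    - [0,0,0]
    - [0,0,0]
  translation:
    - [-0.2,-0.9,0]
    - [-0.18,-0.9,0]
    - [0,0,1]
    - [0,0,1]
    - [0,0,1]
    - [0,0,1]
    - [0,0,1]
    - [0,0,0]
  jaw: [0.5,0.5,0.5,0.5,0.5,0.5,0.5,0.5]

```text
clock: 3.4
position: [0.5605, 0.0607, 0.1923]
ee_rot: [0.0, 1.0, -0.001, -0.003]
ft_force: [-0.7, 0.1, 0.3]
grip_width: 0.5
grasp_force: 0.0
```

```bash
python3 - <<'E'
from h import *
c=snap('scene','s1');t=snap('top','t1')
a=cv2.imread('pics/s1.png')[60:240,160:400]; b=cv2.imread('pics/t1.png')[100:280,180:420]
cv2.imwrite('pics/v1.png',np.hstack([cv2.resize(a,(400,300)),cv2.resize(b,(400,300))]))
print(manip.get_obs()['position'])
E
```

```text
[0.56252214 0.06083837 0.19623745]
```

View pics/v1.png

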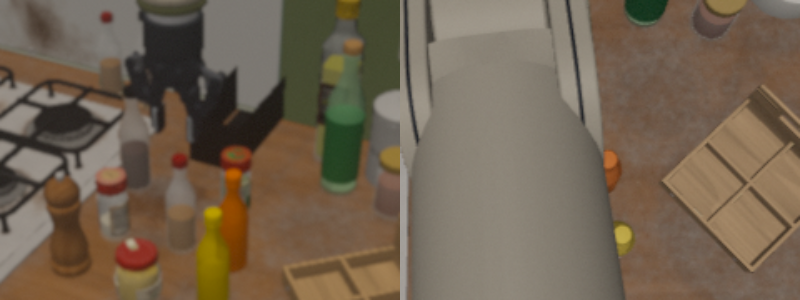

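The view shows the open fingers centred just above the red vinegar cap (crop 180,160), clear of the orange bottle. I'll descend and grip.

Request:
jog_arm:
  dr:
    - [0,0,0]
    - [0,0,0]
    - [0,0,0]
    - [0,0,0]
    - [0,0,0]
    - [0,0,0]
    - [0,0,0]
    - [0,0,0]
    - [0,0,0]
    - [0,0,0]
  translation:
    - [0,-0.05,0.6]
    - [0,0,0.6]
    - [0,0,0.6]
    - [0,0,0.6]
    - [0,0,0.1]
    - [0,0,0]
    - [0,0,0]
    - [0,0,0]
    - [0,0,0]
    - [0,0,0]
  jaw: [0.5,0.5,0.5,0.5,0.5,0.5,0,0,0,0]

```text
clock: 4.5
position: [0.5633, 0.0597, 0.1345]
ee_rot: [-0.0, 1.0, 0.0, 0.001]
ft_force: [0.5, -0.0, 3.2]
grip_width: 0.261
grasp_force: 34.5
```

Request:
jog_arm:
  dr:
    - [0,0,0]
    - [0,0,0]
    - [0,0,0]
    - [0,0,0]
    - [0,0,0]
    - [0,0,0]
    - [0,0,0]
    - [0,0,0]
    - [0,0,0]
    - [0,0,0]
  translation:
    - [0,0,-0.3]
    - [0,0,-0.8]
    - [0,0,-0.8]
    - [0,0,-0.9]
    - [0,0,-0.9]
    - [0,0,-0.9]
    - [0,0,-0.9]
    - [0,0,-0.9]
    - [0,0,-0.9]
    - [0,0,-0.5]
  jaw: [0,0,0,0,0,0,0,0,0,0]

```text
clock: 5.5
position: [0.563, 0.0597, 0.3308]
ee_rot: [0.0, 1.0, 0.0, 0.001]
ft_force: [0.6, -0.4, -2.5]
grip_width: 0.26
grasp_force: 34.1
```

Request:
jog_arm:
  dr:
    - [0,0,0]
    - [0,0,0]
    - [0,0,0]
    - [0,0,0]
    - [0,0,0]
    - [0,0,0]
    - [0,0,0]
    - [0,0,0]
    - [0,0,0]
    - [0,0,0]
  translation:
    - [-0.1,-0.4,0]
    - [-0.1,-0.8,0]
    - [-0.1,-0.8,0]
    - [-0.1,-0.8,0]
    - [-0.1,-0.8,0]
    - [-0.1,-0.8,0]
    - [-0.1,-0.8,0]
    - [-0.1,-0.8,0]
    - [-0.1,-0.8,0]
    - [-0.1,-0.8,0]
  jaw: [0,0,0,0,0,0,0,0,0,0]

```text
clock: 6.5
position: [0.5873, -0.1319, 0.3273]
ee_rot: [0.0, 1.0, -0.0, -0.001]
ft_force: [0.4, 0.2, -1.4]
grip_width: 0.257
grasp_force: 34.1
```

Request:
jog_arm:
  dr:
    - [0,0,0]
    - [0,0,0]
    - [0,0,0]
    - [0,0,0]
    - [0,0,0]
    - [0,0,0]
    - [0,0,0]
    - [0,0,0]
  translation:
    - [-0.1,-0.8,0]
    - [-0.1,-0.8,0]
    - [-0.1,-0.8,0]
    - [-0.1,-0.8,0]
    - [-0.1,-0.4,0]
    - [-0.1,-0.2,0]
    - [0,0,0]
    - [0,0,0]
  jaw: [0,0,0,0,0,0,0,0]

```text
clock: 7.3
position: [0.603, -0.2244, 0.3285]
ee_rot: [-0.001, 1.0, 0.0, -0.0]
ft_force: [-0.3, 0.7, -0.9]
grip_width: 0.256
grasp_force: 34.1
```

Request:
jog_arm:
  dr:
    - [0,0,0]
    - [0,0,0]
    - [0,0,0]
    - [0,0,0]
    - [0,0,0]
    - [0,0,0]
    - [0,0,0]
    - [0,0,0]
    - [0,0,0]
    - [0,0,0]
  translation:
    - [0,0,0.8]
    - [0,0,0.8]
    - [0,0,0.8]
    - [0,0,0.8]
    - [0,0,0.8]
    - [0,0,0.8]
    - [0,0,0.6]
    - [0,0,0.4]
    - [0,0,0]
    - [0,0,0]
  jaw: [0,0,0,0,0,0,0,0,0,0]

```text
clock: 8.3
position: [0.6031, -0.2253, 0.1844]
ee_rot: [-0.0, 1.0, -0.0, 0.0]
ft_force: [-0.4, 0.2, -1.8]
grip_width: 0.259
grasp_force: 34.1
```

```bash
python3 - <<'E'
from h import *
c=snap('scene','s2');t=snap('top','t2')
a=cv2.imread('pics/s2.png')[100:300,280:480]; b=cv2.imread('pics/t2.png')[100:300,280:480]
cv2.imwrite('pics/v2.png',np.hstack([cv2.resize(a,(400,400)),cv2.resize(b,(400,400))]))
print(manip.get_obs()['position'])
E
```

```text
[ 0.60332319 -0.22551702  0.18486467]
```

View pics/v2.png

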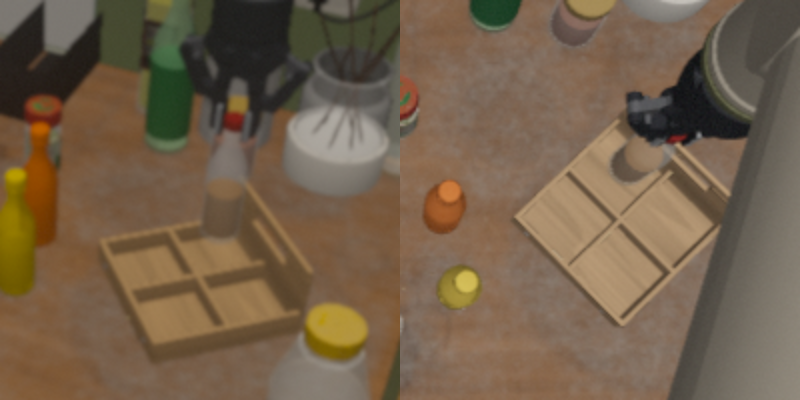

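The bottle hangs upright over the upper back compartment (left view foot at 222,235). I'll lower it gently.

Request:
jog_arm:
  dr:
    - [0,0,0]
    - [0,0,0]
    - [0,0,0]
    - [0,0,0]
    - [0,0,0]
    - [0,0,0]
    - [0,0,0]
    - [0,0,0]
  translation:
    - [0,0,0.4]
    - [0,0,0.4]
    - [0,0,0.4]
    - [0,0,0.2]
    - [0,0,0.1]
    - [0,0,0.1]
    - [0,0,0]
    - [0,0,0]
  jaw: [0,0,0,0,0,0,0,0]

```text
clock: 9.2
position: [0.603, -0.2254, 0.1441]
ee_rot: [-0.0, 1.0, -0.0, 0.0]
ft_force: [0.6, 0.2, -2.7]
grip_width: 0.258
grasp_force: 34.1
```

Request:
jog_arm:
  dr:
    - [0,0,0]
    - [0,0,0]
    - [0,0,0]
  translation:
    - [0,0,0.06]
    - [0,0,0.04]
    - [0,0,0]
  jaw: [0,0,0]

```text
clock: 9.5
position: [0.6035, -0.2257, 0.1425]
ee_rot: [0.0, 1.0, -0.0, 0.001]
ft_force: [-0.2, 0.0, 5.1]
grip_width: 0.26
grasp_force: 34.9
```

Request:
jog_arm:
  dr:
    - [0,0,0]
    - [0,0,0]
    - [0,0,0]
    - [0,0,0]
    - [0,0,0]
    - [0,0,0]
    - [0,0,0]
    - [0,0,0]
    - [0,0,0]
    - [0,0,0]
  translation:
    - [0,0,0]
    - [0,0,0]
    - [0,0,0]
    - [0,0,-0.3]
    - [0,0,-0.7]
    - [0,0,-1]
    - [0,0,-1]
    - [0,0,-1]
    - [0,0,-0.7]
    - [0,0,0]
  jaw: [0.35,0.45,0.5,0.5,0.5,0.5,0.5,0.5,0.5,0.5]

```text
clock: 10.5
position: [0.6038, -0.226, 0.262]
ee_rot: [0.0, 1.0, -0.001, 0.002]
ft_force: [0.1, -0.5, 0.3]
grip_width: 0.504
grasp_force: 0.0
```

Request:
jog_arm:
  dr:
    - [0,0,0]
    - [0,0,0]
    - [0,0,0]
    - [0,0,0]
    - [0,0,0]
    - [0,0,0]
    - [0,0,0]
    - [0,0,0]
    - [0,0,0]
    - [0,0,0]
  translation:
    - [0,0.9,-0.2]
    - [0,1,0]
    - [0,1,0]
    - [0,1,0]
    - [0,1,0]
    - [0,1,0]
    - [0,1,0]
    - [0,1,0]
    - [0,1,0]
    - [-0.2,1,0]
  jaw: [0.5,0.5,0.5,0.5,0.5,0.5,0.5,0.5,0.5,0.5]

```text
clock: 11.5
position: [0.6072, 0.0232, 0.2632]
ee_rot: [0.0, 1.0, 0.0, -0.0]
ft_force: [0.7, -0.4, -0.4]
grip_width: 0.5
grasp_force: 0.0
```

Request:
jog_arm:
  dr:
    - [0,0,0]
    - [0,0,0]
    - [0,0,0]
    - [0,0,0]
    - [0,0,0]
    - [0,0,0]
    - [0,0,0]
    - [0,0,0]
    - [0,0,0]
  translation:
    - [-0.3,1,0]
    - [-0.3,1,0]
    - [-0.3,1,0]
    - [-0.3,1,0]
    - [-0.3,1,0]
    - [-0.3,1,0]
    - [-0.3,0.9,0]
    - [-0.2,0,0]
    - [0,0,0]
  jaw: [0.5,0.5,0.5,0.5,0.5,0.5,0.5,0.5,0.5]

```text
clock: 12.4
position: [0.6654, 0.1946, 0.2626]
ee_rot: [-0.0, 1.0, -0.001, -0.001]
ft_force: [-1.0, -1.8, 0.2]
grip_width: 0.503
grasp_force: 0.0
```

```bash
python3 - <<'E'
from h import *
c=snap('scene','s3');t=snap('top','t3')
a=cv2.imread('pics/s3.png')[60:260,160:460]; b=cv2.imread('pics/t3.png')[100:300,160:460]
cv2.imwrite('pics/v3.png',np.hstack([cv2.resize(a,(400,267)),cv2.resize(b,(400,267))]))
print(manip.get_obs()['position'])
E
```

```text
[0.66530076 0.19320303 0.26345882]
```

View pics/v3.png

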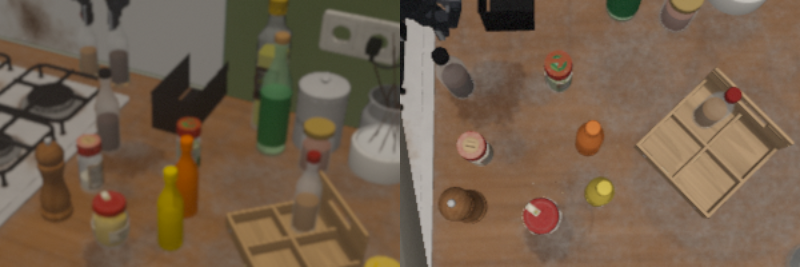

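Vinegar stands upright in the upper back compartment (right view cap 733,94). The gripper is now above the black sauce cap, so I'll descend.

Request:
jog_arm:
  dr:
    - [0,0,0]
    - [0,0,0]
    - [0,0,0]
    - [0,0,0]
    - [0,0,0]
    - [0,0,0]
    - [0,0,0]
    - [0,0,0]
    - [0,0,0]
    - [0,0,0]
  translation:
    - [-0.04,0.06,0.8]
    - [0,0,0.8]
    - [0,0,0.8]
    - [0,0,0.7]
    - [0,0,0.7]
    - [0,0,0.6]
    - [0,0,0]
    - [0,0,0]
    - [0,0,0]
    - [0,0,0]
  jaw: [0.5,0.5,0.5,0.5,0.5,0.5,0.5,0,0,0]

```text
clock: 13.5
position: [0.6667, 0.1961, 0.1548]
ee_rot: [0.0, 1.0, 0.0, 0.001]
ft_force: [0.4, -0.3, 0.6]
grip_width: 0.285
grasp_force: 34.3
```

Request:
jog_arm:
  dr:
    - [0,0,0]
  translation:
    - [0,0,0]
  jaw: [0]

```text
clock: 13.6
position: [0.6668, 0.1962, 0.1548]
ee_rot: [0.0, 1.0, 0.0, 0.001]
ft_force: [-0.5, -0.0, 2.3]
grip_width: 0.276
grasp_force: 34.5
```

Request:
jog_arm:
  dr:
    - [0,0,0]
    - [0,0,0]
    - [0,0,0]
    - [0,0,0]
    - [0,0,0]
    - [0,0,0]
    - [0,0,0]
    - [0,0,0]
    - [0,0,0]
    - [0,0,0]
  translation:
    - [0,0,-0.3]
    - [0,0,-0.8]
    - [0,0,-0.8]
    - [0,0,-0.9]
    - [0,0,-0.9]
    - [0,0,-0.9]
    - [0,0,-0.9]
    - [0,0,-0.9]
    - [0,0,-0.9]
    - [0,0,-0.7]
  jaw: [0,0,0,0,0,0,0,0,0,0]

```text
clock: 14.6
position: [0.6662, 0.1962, 0.3557]
ee_rot: [-0.0, 1.0, 0.0, 0.0]
ft_force: [-0.0, 0.7, -2.2]
grip_width: 0.28
grasp_force: 34.1
```

Request:
jog_arm:
  dr:
    - [0,0,0]
    - [0,0,0]
    - [0,0,0]
    - [0,0,0]
    - [0,0,0]
    - [0,0,0]
    - [0,0,0]
    - [0,0,0]
    - [0,0,0]
    - [0,0,0]
  translation:
    - [0.2,-0.5,0]
    - [0.2,-0.8,0]
    - [0.2,-0.8,0]
    - [0.2,-0.8,0]
    - [0.2,-0.8,0]
    - [0.2,-0.8,0]
    - [0.2,-0.8,0]
    - [0.2,-0.8,0]
    - [0.2,-0.8,0]
    - [0.2,-0.8,0]
  jaw: [0,0,0,0,0,0,0,0,0,0]

```text
clock: 15.6
position: [0.6158, 0.002, 0.3538]
ee_rot: [0.0, 1.0, 0.0, 0.0]
ft_force: [-0.3, -0.5, -2.1]
grip_width: 0.28
grasp_force: 34.1
```

Request:
jog_arm:
  dr:
    - [0,0,0]
    - [0,0,0]
    - [0,0,0]
    - [0,0,0]
    - [0,0,0]
    - [0,0,0]
    - [0,0,0]
    - [0,0,0]
    - [0,0,0]
    - [0,0,0]
  translation:
    - [0.2,-0.8,0]
    - [0.2,-0.8,0]
    - [0.2,-0.8,0]
    - [0.2,-0.8,0]
    - [0.2,-0.8,0]
    - [0.3,-0.8,0]
    - [0.3,-0.8,0]
    - [0.3,-0.8,0]
    - [0.3,-0.8,0]
    - [0.3,-0.8,0]
  jaw: [0,0,0,0,0,0,0,0,0,0]

```text
clock: 16.6
position: [0.5529, -0.1978, 0.3538]
ee_rot: [0.0, 1.0, 0.0, 0.0]
ft_force: [0.4, -0.0, -2.3]
grip_width: 0.282
grasp_force: 34.1
```

Request:
jog_arm:
  dr:
    - [0,0,0]
    - [0,0,0]
    - [0,0,0]
    - [0,0,0]
    - [0,0,0]
    - [0,0,0]
  translation:
    - [0.3,-0.8,0]
    - [0.1,-0.8,0]
    - [0,-0.6,0]
    - [0,-0.4,0]
    - [0,0,0]
    - [0,0,0]
  jaw: [0,0,0,0,0,0]

```text
clock: 17.2
position: [0.5439, -0.2609, 0.3536]
ee_rot: [-0.0, 1.0, 0.0, -0.0]
ft_force: [0.2, -0.4, -1.8]
grip_width: 0.28
grasp_force: 34.2
```

Request:
jog_arm:
  dr:
    - [0,0,0]
    - [0,0,0]
    - [0,0,0]
    - [0,0,0]
    - [0,0,0]
    - [0,0,0]
    - [0,0,0]
    - [0,0,0]
    - [0,0,0]
    - [0,0,0]
  translation:
    - [0.05,-0.77,0]
    - [0,0,0]
    - [0,0,0.8]
    - [0,0,0.8]
    - [0,0,0.8]
    - [0,0,0.8]
    - [0,0,0.8]
    - [0,0,0.8]
    - [0,0,0.6]
    - [0,0,0]
  jaw: [0,0,0,0,0,0,0,0,0,0]

```text
clock: 18.2
position: [0.542, -0.2791, 0.2168]
ee_rot: [-0.001, 1.0, 0.001, -0.002]
ft_force: [-0.1, -0.4, -1.7]
grip_width: 0.28
grasp_force: 34.3
```

```bash
python3 - <<'E'
from h import *
c=snap('scene','s4');t=snap('top','t4')
a=cv2.imread('pics/s4.png')[100:300,280:480]; b=cv2.imread('pics/t4.png')[100:300,280:480]
cv2.imwrite('pics/v4.png',np.hstack([cv2.resize(a,(400,400)),cv2.resize(b,(400,400))]))
print(manip.get_obs()['position'])
E
```

```text
[ 0.5428886  -0.28019522  0.21930783]
```

View pics/v4.png

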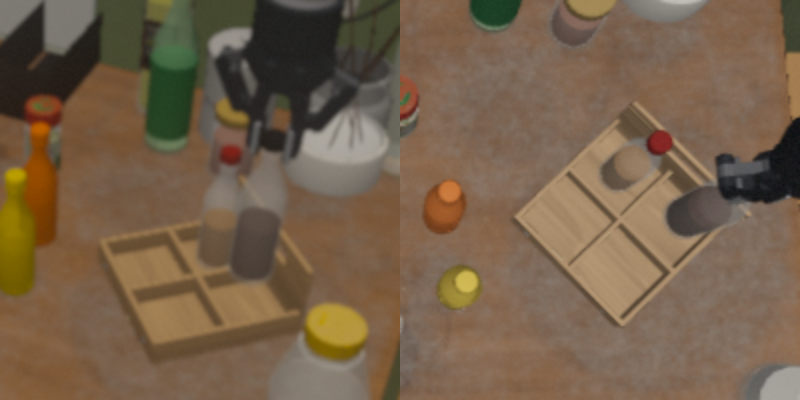

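The sauce bottle hangs upright over the right-hand back compartment (right view foot about 690,215). I'll lower it.

Request:
jog_arm:
  dr:
    - [0,0,0]
    - [0,0,0]
    - [0,0,0]
    - [0,0,0]
    - [0,0,0]
    - [0,0,0]
    - [0,0,0]
    - [0,0,0]
    - [0,0,0]
  translation:
    - [0,0,0.5]
    - [0,0,0.5]
    - [0,0,0.5]
    - [0,0,0.3]
    - [0,0,0.2]
    - [0,0,0.12]
    - [0,0,0.06]
    - [0,0,0.06]
    - [0,0,0]
  jaw: [0,0,0,0,0,0,0,0,0]

```text
clock: 19.2
position: [0.5427, -0.2806, 0.1629]
ee_rot: [-0.0, 1.0, 0.0, 0.0]
ft_force: [-0.2, -0.0, -2.7]
grip_width: 0.28
grasp_force: 34.3
```

Request:
jog_arm:
  dr:
    - [0,0,0]
    - [0,0,0]
    - [0,0,0]
  translation:
    - [0,0,0.06]
    - [0,0,0]
    - [0,0,0]
  jaw: [0,0,0]

```text
clock: 19.5
position: [0.5433, -0.281, 0.1627]
ee_rot: [0.0, 1.0, -0.0, 0.001]
ft_force: [-1.2, 0.4, 5.9]
grip_width: 0.282
grasp_force: 35.4
```

Request:
jog_arm:
  dr:
    - [0,0,0]
    - [0,0,0]
    - [0,0,0]
    - [0,0,0]
    - [0,0,0]
    - [0,0,0]
    - [0,0,0]
    - [0,0,0]
    - [0,0,0]
    - [0,0,0]
  translation:
    - [0,0,0]
    - [0,0,0]
    - [0,0,0]
    - [0,0,-0.3]
    - [0,0,-0.7]
    - [0,0,-1]
    - [0,0,-1]
    - [0,0,-1]
    - [0,0,-0.7]
    - [0,0,0]
  jaw: [0.35,0.45,0.5,0.5,0.5,0.5,0.5,0.5,0.5,0.5]

```text
clock: 20.5
position: [0.5434, -0.2813, 0.2818]
ee_rot: [0.0, 1.0, -0.001, 0.002]
ft_force: [0.9, -0.2, 0.1]
grip_width: 0.501
grasp_force: 0.0
```

Request:
jog_arm:
  dr:
    - [0,0,0]
    - [0,0,0]
    - [0,0,0]
    - [0,0,0]
    - [0,0,0]
    - [0,0,0]
    - [0,0,0]
    - [0,0,0]
    - [0,0,0]
    - [0,0,0]
  translation:
    - [-0.4,0.9,0]
    - [-0.4,1,0]
    - [-0.4,1,0]
    - [-0.4,1,0]
    - [-0.4,1,0]
    - [-0.4,1,0]
    - [-0.4,1,0]
    - [-0.4,1,0]
    - [-0.4,1,0]
    - [-0.4,1,0]
  jaw: [0.5,0.5,0.5,0.5,0.75,0.75,0.75,0.75,0.75,0.75]

```text
clock: 21.5
position: [0.6426, -0.032, 0.278]
ee_rot: [0.0, 1.0, 0.0, -0.001]
ft_force: [0.2, 0.6, 0.2]
grip_width: 0.749
grasp_force: 0.0
```

Request:
jog_arm:
  dr:
    - [0,0,0]
    - [0,0,0]
    - [0,0,0]
    - [0,0,0]
    - [0,0,0]
  translation:
    - [-0.4,1,0]
    - [-0.4,1,0]
    - [-0.13,0.27,0]
    - [0,0,0]
    - [0,0,0]
  jaw: [0.75,0.75,0.75,0.75,0.75]

```text
clock: 22.0
position: [0.6655, 0.0221, 0.2785]
ee_rot: [0.001, 1.0, -0.0, -0.0]
ft_force: [-0.5, -0.1, -0.2]
grip_width: 0.749
grasp_force: 0.0
```

```bash
python3 - <<'E'
from h import *
c=snap('scene','s5');t=snap('top','t5')
a=cv2.imread('pics/s5.png')[60:260,180:480]; b=cv2.imread('pics/t5.png')[100:300,160:460]
cv2.imwrite('pics/v5.png',np.hstack([cv2.resize(a,(400,267)),cv2.resize(b,(400,267))]))
print(manip.get_obs()['position'])
E
```

```text
[0.66550187 0.02174518 0.27897755]
```

View pics/v5.png

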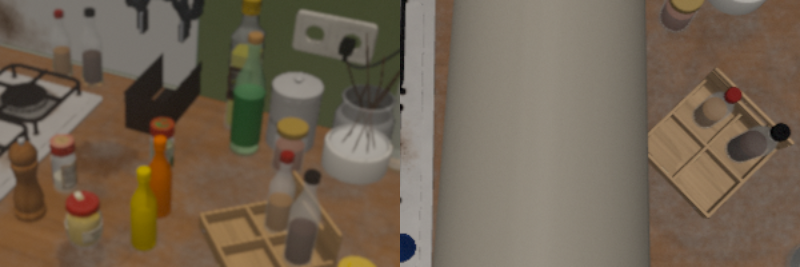

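Both bottles stand in the back compartments (right view caps 733,94 and 780,132), and the gripper is over the green-label jar. I'll descend.

Request:
jog_arm:
  dr:
    - [0,0,0]
    - [0,0,0]
    - [0,0,0]
    - [0,0,0]
    - [0,0,0]
    - [0,0,0]
    - [0,0,0]
    - [0,0,0]
  translation:
    - [-0.06,0.05,0.9]
    - [0,0,0.9]
    - [0,0,0.9]
    - [0,0,0.9]
    - [0,0,0.9]
    - [0,0,0.8]
    - [0,0,0.7]
    - [0,0,0]
  jaw: [0.75,0.75,0.75,0.75,0.75,0.75,0.75,0.75]

```text
clock: 22.9
position: [0.6657, 0.0237, 0.1265]
ee_rot: [0.001, 1.0, -0.0, -0.002]
ft_force: [0.6, -0.4, -0.3]
grip_width: 0.753
grasp_force: 0.0
```

```bash
python3 - <<'E'
from h import *
c=snap('scene','s6')
cv2.imwrite('pics/v6.png',cv2.resize(cv2.imread('pics/s6.png')[90:210,240:370],None,fx=4,fy=4))
print(manip.get_obs()['position'],proj(c,[.667,.0228,.106]))
E
```

```text
[0.66657671 0.02389564 0.12828152] [301.73564841 154.16750788]
```

View pics/v6.png

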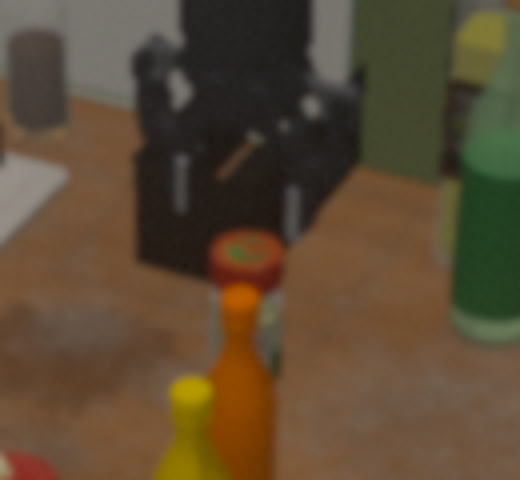

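The open fingers straddle the red-and-green lid (crop 247,245). I'll go down and grip.

Request:
jog_arm:
  dr:
    - [0,0,0]
    - [0,0,0]
    - [0,0,0]
    - [0,0,0]
    - [0,0,0]
    - [0,0,0]
    - [0,0,0]
    - [0,0,0]
    - [0,0,0]
  translation:
    - [-0.04,-0.04,0.5]
    - [0,0,0.5]
    - [0,0,0.5]
    - [0,0,0.5]
    - [0,0,0]
    - [0,0,0]
    - [0,0,0]
    - [0,0,0]
    - [0,0,0]
  jaw: [0.75,0.75,0.75,0.75,0.75,0.4,0.4,0.3,0.3]

```text
clock: 23.85
position: [0.6685, 0.0241, 0.0792]
ee_rot: [-0.0, 1.0, 0.0, 0.0]
ft_force: [0.0, -0.3, -0.2]
grip_width: 0.513
grasp_force: 35.7
```

Request:
jog_arm:
  dr:
    - [0,0,0]
    - [0,0,0]
    - [0,0,0]
    - [0,0,0]
    - [0,0,0]
    - [0,0,0]
    - [0,0,0]
    - [0,0,0]
    - [0,0,0]
    - [0,0,0]
  translation:
    - [0,0,-0.3]
    - [0,0,-0.8]
    - [0,0,-0.8]
    - [0,0,-0.9]
    - [0,0,-0.9]
    - [0,0,-0.9]
    - [0,0,-0.9]
    - [0,0,-0.9]
    - [0,0,-0.9]
    - [0,0,-0.7]
  jaw: [0.3,0.3,0.3,0.3,0.3,0.3,0.3,0.3,0.3,0.3]

```text
clock: 24.85
position: [0.6684, 0.0238, 0.281]
ee_rot: [0.0, 1.0, 0.0, 0.001]
ft_force: [0.8, -0.2, -1.5]
grip_width: 0.508
grasp_force: 35.8
```

Request:
jog_arm:
  dr:
    - [0,0,0]
    - [0,0,0]
    - [0,0,0]
    - [0,0,0]
    - [0,0,0]
    - [0,0,0]
    - [0,0,0]
    - [0,0,0]
    - [0,0,0]
    - [0,0,0]
  translation:
    - [0.4,-0.4,0]
    - [0.5,-0.8,0]
    - [0.5,-0.8,0]
    - [0.5,-0.8,0]
    - [0.5,-0.8,0]
    - [0.5,-0.8,0]
    - [0.5,-0.8,0]
    - [0.5,-0.8,0]
    - [0.5,-0.8,0]
    - [0.4,-0.74,0]
  jaw: [0.3,0.3,0.3,0.3,0.3,0.3,0.3,0.3,0.3,0.3]

```text
clock: 25.85
position: [0.5472, -0.166, 0.2793]
ee_rot: [0.0, 1.0, 0.0, 0.0]
ft_force: [0.9, -0.4, -0.0]
grip_width: 0.507
grasp_force: 35.8
```

Request:
jog_arm:
  dr:
    - [0,0,0]
    - [0,0,0]
  translation:
    - [0,0,0]
    - [0,0,0]
  jaw: [0.3,0.3]

```text
clock: 26.05
position: [0.5481, -0.1649, 0.2792]
ee_rot: [0.0, 1.0, 0.0, 0.0]
ft_force: [0.9, 0.3, -1.6]
grip_width: 0.509
grasp_force: 35.8
```

Request:
jog_arm:
  dr:
    - [0,0,0]
    - [0,0,0]
    - [0,0,0]
    - [0,0,0]
    - [0,0,0]
    - [0,0,0]
    - [0,0,0]
    - [0,0,0]
    - [0,0,0]
    - [0,0,0]
  translation:
    - [0,0,0.8]
    - [0,0,0.9]
    - [0,0,0.9]
    - [0,0,0.9]
    - [0,0,0.9]
    - [0,0,0.9]
    - [0,0,0.9]
    - [0,0,0.6]
    - [0,0,0.3]
    - [0,0,0.2]
  jaw: [0.3,0.3,0.3,0.3,0.3,0.3,0.3,0.3,0.3,0.3]

```text
clock: 27.05
position: [0.5486, -0.1642, 0.096]
ee_rot: [-0.0, 1.0, 0.0, -0.0]
ft_force: [0.2, 0.1, -0.8]
grip_width: 0.512
grasp_force: 35.8
```

Request:
jog_arm:
  dr:
    - [0,0,0]
    - [0,0,0]
    - [0,0,0]
    - [0,0,0]
  translation:
    - [0,0,0.15]
    - [0,0,0.08]
    - [0,0,0]
    - [0,0,0]
  jaw: [0.3,0.3,0.3,0.3]

```text
clock: 27.45
position: [0.5486, -0.1646, 0.091]
ee_rot: [0.0, 1.0, 0.0, 0.0]
ft_force: [0.1, 0.4, -1.1]
grip_width: 0.512
grasp_force: 35.8
```

Request:
jog_arm:
  dr:
    - [0,0,0]
    - [0,0,0]
    - [0,0,0]
    - [0,0,0]
  translation:
    - [0,0,0.07]
    - [0,0,0.06]
    - [0,0,0]
    - [0,0,0]
  jaw: [0.3,0.3,0.3,0.3]

```text
clock: 27.85
position: [0.5483, -0.1645, 0.0872]
ee_rot: [-0.0, 1.0, 0.0, -0.0]
ft_force: [0.6, 0.1, -0.7]
grip_width: 0.51
grasp_force: 35.8
```

Request:
jog_arm:
  dr:
    - [0,0,0]
    - [0,0,0]
    - [0,0,0]
  translation:
    - [0,0,0.06]
    - [0,0,0]
    - [0,0,0]
  jaw: [0.3,0.3,0.3]

```text
clock: 28.15
position: [0.5492, -0.1646, 0.0872]
ee_rot: [-0.0, 1.0, 0.0, 0.001]
ft_force: [-2.3, 0.7, 10.9]
grip_width: 0.508
grasp_force: 36.9
```

Request:
jog_arm:
  dr:
    - [0,0,0]
    - [0,0,0]
    - [0,0,0]
    - [0,0,0]
    - [0,0,0]
    - [0,0,0]
    - [0,0,0]
    - [0,0,0]
    - [0,0,0]
    - [0,0,0]
  translation:
    - [0,0,0]
    - [0,0,0]
    - [0,0,0]
    - [0,0,-0.4]
    - [0,0,-0.9]
    - [0,0,-1]
    - [0,0,-1]
    - [0,0,-1]
    - [0,0,-1]
    - [0,0,-1]
  jaw: [0.6,0.68,0.72,0.72,0.72,0.72,0.72,0.72,0.72,0.72]

```text
clock: 29.15
position: [0.5481, -0.1647, 0.2451]
ee_rot: [0.0, 1.0, -0.0, 0.0]
ft_force: [0.6, 1.1, -0.7]
grip_width: 0.718
grasp_force: 0.0
```

Request:
jog_arm:
  dr:
    - [0,0,0]
    - [0,0,0]
    - [0,0,0]
    - [0,0,0]
    - [0,0,0]
    - [0,0,0]
    - [0,0,0]
    - [0,0,0]
    - [0,0,0]
    - [0,0,0]
  translation:
    - [0.02,0.9,-0.6]
    - [0,1,0]
    - [0,1,0]
    - [0,1,0]
    - [0,1,0]
    - [0,1,0]
    - [0,1,0]
    - [0,1,0]
    - [0,1,0]
    - [0.1,1,0]
  jaw: [0.72,0.72,0.72,0.72,0.72,0.72,0.72,0.72,0.72,0.72]

```text
clock: 30.15
position: [0.5453, 0.0837, 0.259]
ee_rot: [0.0, 1.0, -0.0, 0.0]
ft_force: [-0.4, 0.2, -0.4]
grip_width: 0.724
grasp_force: 0.0
```

Request:
jog_arm:
  dr:
    - [0,0,0]
    - [0,0,0]
    - [0,0,0]
    - [0,0,0]
    - [0,0,0]
    - [0,0,0]
    - [0,0,0]
    - [0,0,0]
    - [0,0,0]
    - [0,0,0]
  translation:
    - [0,1,0]
    - [0,1,0]
    - [0,0.9,0]
    - [0,0.2,0]
    - [0,0,0]
    - [0,0,0.9]
    - [0,0,0.9]
    - [0,0,0.9]
    - [0,0,0.9]
    - [0,0,0]
  jaw: [0.72,0.72,0.72,0.72,0.72,0.72,0.72,0.72,0.72,0.72]

```text
clock: 31.15
position: [0.544, 0.1582, 0.1659]
ee_rot: [0.001, 1.0, -0.001, -0.002]
ft_force: [-0.6, -0.3, -0.5]
grip_width: 0.721
grasp_force: 0.0
```

```bash
python3 - <<'E'
from h import *
c=snap('scene','s7')
cv2.imwrite('pics/v7.png',cv2.resize(cv2.imread('pics/s7.png')[90:270,160:440],None,fx=2.8,fy=2.8))
print(manip.get_obs()['position'],proj(c,[.5455,.1605,.106]))
E
```

```text
[0.5448892  0.15866917 0.16784572] [227.01009476 165.46189519]
```

View pics/v7.png

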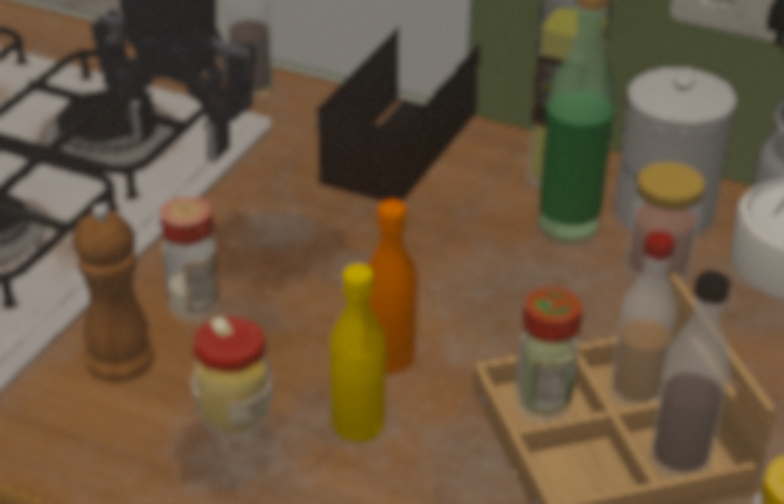

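The green jar and both bottles are placed. The last jar's lid at crop (188,210) matches my estimate, the gripper is above it, and the mill at (100,290) is clear. I'll descend.

Request:
jog_arm:
  dr:
    - [0,0,0]
    - [0,0,0]
    - [0,0,0]
    - [0,0,0]
    - [0,0,0]
    - [0,0,0]
    - [0,0,0]
    - [0,0,0]
    - [0,0,0]
    - [0,0,0]
  translation:
    - [-0.02,0.06,0.6]
    - [0,0,0.6]
    - [0,0,0.6]
    - [0,0,0.6]
    - [0,0,0.6]
    - [0,0,0.55]
    - [0,0,0]
    - [0,0,0]
    - [0,0,0]
    - [0,0,0]
  jaw: [0.72,0.72,0.72,0.72,0.72,0.72,0.72,0.4,0.3,0.3]

```text
clock: 32.2
position: [0.5462, 0.1621, 0.0802]
ee_rot: [-0.0, 1.0, 0.0, 0.0]
ft_force: [-0.6, 0.7, -1.0]
grip_width: 0.508
grasp_force: 35.6
```

Request:
jog_arm:
  dr:
    - [0,0,0]
  translation:
    - [0,0,0]
  jaw: [0.3]

```text
clock: 32.3
position: [0.546, 0.1621, 0.08]
ee_rot: [-0.0, 1.0, 0.0, 0.0]
ft_force: [-0.1, -0.2, 1.4]
grip_width: 0.501
grasp_force: 35.8
```

Request:
jog_arm:
  dr:
    - [0,0,0]
    - [0,0,0]
    - [0,0,0]
    - [0,0,0]
    - [0,0,0]
    - [0,0,0]
    - [0,0,0]
    - [0,0,0]
    - [0,0,0]
    - [0,0,0]
  translation:
    - [0,0,-0.3]
    - [0,0,-0.8]
    - [0,0,-0.8]
    - [0,0,-0.9]
    - [0,0,-0.9]
    - [0,0,-0.9]
    - [0,0,-0.9]
    - [0,0,-0.9]
    - [0,0,-0.9]
    - [0,0,-0.7]
  jaw: [0.3,0.3,0.3,0.3,0.3,0.3,0.3,0.3,0.3,0.3]

```text
clock: 33.3
position: [0.5459, 0.1618, 0.2817]
ee_rot: [0.0, 1.0, 0.0, 0.001]
ft_force: [0.9, 0.3, -1.4]
grip_width: 0.507
grasp_force: 35.8
```

Request:
jog_arm:
  dr:
    - [0,0,0]
    - [0,0,0]
    - [0,0,0]
    - [0,0,0]
    - [0,0,0]
    - [0,0,0]
    - [0,0,0]
    - [0,0,0]
    - [0,0,0]
    - [0,0,0]
  translation:
    - [0.1,-0.4,0]
    - [0.1,-0.8,0]
    - [0.1,-0.8,0]
    - [0.1,-0.8,0]
    - [0.1,-0.8,0]
    - [0.1,-0.8,0]
    - [0.1,-0.8,0]
    - [0.1,-0.8,0]
    - [0.1,-0.8,0]
    - [0.1,-0.8,0]
  jaw: [0.3,0.3,0.3,0.3,0.3,0.3,0.3,0.3,0.3,0.3]

```text
clock: 34.3
position: [0.5195, -0.031, 0.2786]
ee_rot: [0.001, 1.0, -0.0, -0.001]
ft_force: [-0.3, -0.0, -1.3]
grip_width: 0.503
grasp_force: 35.8
```

Request:
jog_arm:
  dr:
    - [0,0,0]
    - [0,0,0]
    - [0,0,0]
    - [0,0,0]
    - [0,0,0]
    - [0,0,0]
    - [0,0,0]
    - [0,0,0]
    - [0,0,0]
    - [0,0,0]
  translation:
    - [0.1,-0.8,0]
    - [0.2,-0.8,0]
    - [0.2,-0.8,0]
    - [0.2,-0.8,0]
    - [0.2,-0.8,0]
    - [0.2,-0.8,0]
    - [0.2,-0.8,0]
    - [0.05,-0.8,0]
    - [0,-0.8,0]
    - [0,-0.47,0]
  jaw: [0.3,0.3,0.3,0.3,0.3,0.3,0.3,0.3,0.3,0.3]

```text
clock: 35.3
position: [0.485, -0.2229, 0.2788]
ee_rot: [0.002, 1.0, 0.0, -0.001]
ft_force: [-0.1, -0.0, -0.7]
grip_width: 0.507
grasp_force: 35.8
```

Request:
jog_arm:
  dr:
    - [0,0,0]
    - [0,0,0]
  translation:
    - [0,0,0]
    - [0,0,0]
  jaw: [0.3,0.3]

```text
clock: 35.5
position: [0.4866, -0.2196, 0.2791]
ee_rot: [0.0, 1.0, 0.0, -0.0]
ft_force: [-0.7, 0.4, -0.6]
grip_width: 0.512
grasp_force: 35.9
```

Request:
jog_arm:
  dr:
    - [0,0,0]
    - [0,0,0]
    - [0,0,0]
    - [0,0,0]
    - [0,0,0]
    - [0,0,0]
    - [0,0,0]
    - [0,0,0]
    - [0,0,0]
    - [0,0,0]
  translation:
    - [0.12,0,0.8]
    - [0,0,0.9]
    - [0,0,0.9]
    - [0,0,0.9]
    - [0,0,0.9]
    - [0,0,0.9]
    - [0,0,0.9]
    - [0,0,0.6]
    - [0,0,0.3]
    - [0,0,0.2]
  jaw: [0.3,0.3,0.3,0.3,0.3,0.3,0.3,0.3,0.3,0.3]

```text
clock: 36.5
position: [0.4842, -0.2194, 0.0968]
ee_rot: [-0.0, 1.0, 0.0, -0.0]
ft_force: [0.5, 0.3, -0.4]
grip_width: 0.506
grasp_force: 35.9
```

Request:
jog_arm:
  dr:
    - [0,0,0]
    - [0,0,0]
    - [0,0,0]
    - [0,0,0]
  translation:
    - [0,0,0.15]
    - [0,0,0.12]
    - [0,0,0.06]
    - [0,0,0]
  jaw: [0.3,0.3,0.3,0.3]

```text
clock: 36.9
position: [0.4842, -0.2198, 0.0889]
ee_rot: [-0.0, 1.0, 0.0, 0.0]
ft_force: [-0.0, -0.1, -1.3]
grip_width: 0.509
grasp_force: 35.9
```

Request:
jog_arm:
  dr:
    - [0,0,0]
    - [0,0,0]
    - [0,0,0]
  translation:
    - [0,0,0.07]
    - [0,0,0]
    - [0,0,0]
  jaw: [0.3,0.3,0.3]

```text
clock: 37.2
position: [0.4847, -0.22, 0.0879]
ee_rot: [0.0, 1.0, 0.0, 0.001]
ft_force: [-0.7, 0.7, 6.4]
grip_width: 0.508
grasp_force: 36.5
```

Contact felt, so I'll release, lift, and move aside for a last look.

Request:
jog_arm:
  dr:
    - [0,0,0]
    - [0,0,0]
    - [0,0,0]
    - [0,0,0]
    - [0,0,0]
    - [0,0,0]
    - [0,0,0]
    - [0,0,0]
    - [0,0,0]
    - [0,0,0]
  translation:
    - [0,0,0]
    - [0,0,0]
    - [0,0,0]
    - [0,0,-0.4]
    - [0,0,-0.9]
    - [0,0,-1]
    - [0,0,-1]
    - [0,0,-1]
    - [0,0,-1]
    - [0,0,-1]
  jaw: [0.6,0.68,0.72,0.72,0.72,0.72,0.72,0.72,0.72,0.72]

```text
clock: 38.2
position: [0.4838, -0.22, 0.2463]
ee_rot: [0.0, 1.0, -0.0, 0.0]
ft_force: [1.0, 0.2, -0.9]
grip_width: 0.715
grasp_force: 0.0
```

Request:
jog_arm:
  dr:
    - [0,0,0]
    - [0,0,0]
    - [0,0,0]
    - [0,0,0]
    - [0,0,0]
    - [0,0,0]
    - [0,0,0]
    - [0,0,0]
    - [0,0,0]
    - [0,0,0]
  translation:
    - [0,0,-1]
    - [0,0,-1]
    - [0,1,0]
    - [0,1,0]
    - [0,1,0]
    - [0,1,0]
    - [0,1,0]
    - [0,1,0]
    - [0,1,0]
    - [0,1,0]
  jaw: [0.72,0.72,0.72,0.72,0.72,0.72,0.72,0.72,0.72,0.72]

```text
clock: 39.2
position: [0.4839, -0.0191, 0.2953]
ee_rot: [0.0, 1.0, 0.0, 0.0]
ft_force: [0.1, 0.2, -1.0]
grip_width: 0.72
grasp_force: 0.0
```

Request:
jog_arm:
  dr:
    - [0,0,0]
    - [0,0,0]
    - [0,0,0]
    - [0,0,0]
    - [0,0,0]
    - [0,0,0]
    - [0,0,0]
    - [0,0,0]
    - [0,0,0]
  translation:
    - [0,1,0]
    - [0,1,0]
    - [0,1,0]
    - [0,1,0]
    - [0,1,0]
    - [0,1,0]
    - [0,1,0]
    - [0,1,0]
    - [0,0,0]
  jaw: [0.72,0.72,0.72,0.72,0.72,0.72,0.72,0.72,0.72]

```text
clock: 40.1
position: [0.4832, 0.1836, 0.2948]
ee_rot: [-0.002, 1.0, 0.0, -0.0]
ft_force: [0.2, -0.4, 0.1]
grip_width: 0.721
grasp_force: 0.0
```

```bash
python3 - <<'E'
from h import *
c=snap('scene','s8');t=snap('top','t8')
a=cv2.imread('pics/s8.png')[130:290,180:440]; b=cv2.imread('pics/t8.png')[130:290,200:460]
cv2.imwrite('pics/v8.png',np.hstack([cv2.resize(a,(400,246)),cv2.resize(b,(400,246))]))
print(manip.get_obs()['position'])
E
```

```text
[0.48405877 0.17997461 0.29494905]
```

View pics/v8.png

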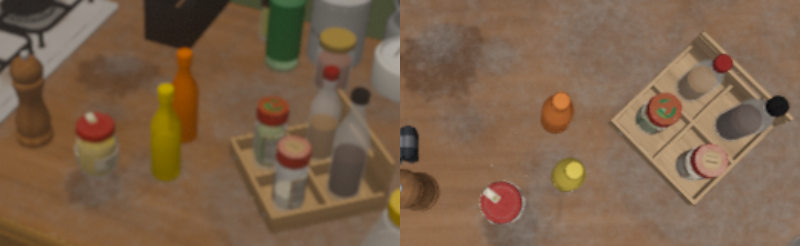

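All four stand upright, one to a compartment: bottles at the back (right view caps 722,64 and 777,106) and jars in front (664,108 and 708,160). The mustard jar and mill haven't moved, so I'll hand in.

```bash
python3 -c "
from workcell import manip; print(manip.hand_in())"
```

```text
the job is handed in; nothing more can be done
None
```

I put both bottles in the back compartments and both spice jars in the front ones, all upright, left the mustard jar and pepper mill where they were, and handed in after about 40 s (limit 91 s); the hand-in returned no verdict.

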